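Tip the turnips into the oven dish

TASK

Slide the white oven dish along the counter, without lifting it off, until it sits under the open end of the wooden tipping tray. Then raise the tray by its steel bar so that all four turnips tumble into the dish, and lower the tray gently back down onto its stand. Do not touch the turnips, and leave the mug, the pepper mill and the cake stand where they are.

Things in the scene. Friction and masses are not known exactly. Their poses are not given: they have to be found in the camera images.
- stand: pale wooden stand fixed to the counter, carrying the hinged tray; own x from 2 to 148 mm, 180 mm wide in y. Origin on the counter straight below the hinge, mid-width; z up; x points from the tray's open (pouring) end to the steel bar, so turnips leave towards -x. Its flat front board (face at x = 2 mm, 101 mm high) stops a dish slid against it
- tray (a joint): tilt of the tray, rad: 0 = level on the stand, grows as the bar end is raised, up to 1.15; falls back by its weight (0.5 kg, lightly damped). Level, its floor (172 mm wide, 6 mm thick) spans stand x = -50 mm (open end) to 156 mm, underside 115 mm above the counter; walls 45 mm above the floor, 6 mm thick, on both sides and the bar end, none at the open end
- tray_bar (a point): middle of the round steel bar that raises the tray: 10 mm thick, 134 mm long, parallel to the hinge, on two 10 mm rods (124 mm apart) level with the top of the end wall, 40 mm clear of its outside. Tray level: at stand x = 201 mm, 162 mm above the counter (47 mm above the hinge). The bar can turn between gripper pads while the tray tips
- hinge (a point): middle of the tray's hinge axis, on the stand at x = 0, y = 0, 115 mm above the counter; the axis is level, along the stand's y
- tray_spout (a point): middle of the edge of the tray floor (upper side) at its open end: with the tray level at stand x = -50 mm, 121 mm above the counter; it dips by about 40 mm when the tray is tipped to 1 rad
- dish: loose white stoneware oven dish, open-topped and rectangular: 220 mm (own x) by 200 mm (own y), 65 mm high, walls and floor 8 mm thick, straight upright walls, about 0.8 kg. Origin at the centre of its underside. It starts to the right (-y) of the stand, its own x axis within about 0.4 rad of the world y axis
- turnip1: squat turnip, cream below and purple above, 66 mm diameter, 52 mm high, about 100 g, flat underside 36 mm across; origin at its centre. Starts upright on the tray floor, one of four standing two by two between the hinge and the bar-end wall. It does not roll there: it slides or topples only when the tray is steeply tipped (about 0.5 to 0.8 rad)
- turnip2: squat turnip, cream below and purple above, 66 mm diameter, 52 mm high, about 100 g, flat underside 36 mm across; origin at its centre. Starts upright on the tray floor, one of four standing two by two between the hinge and the bar-end wall. It does not roll there: it slides or topples only when the tray is steeply tipped (about 0.5 to 0.8 rad)
- turnip3: squat turnip, cream below and purple above, 66 mm diameter, 52 mm high, about 100 g, flat underside 36 mm across; origin at its centre. Starts upright on the tray floor, one of four standing two by two between the hinge and the bar-end wall. It does not roll there: it slides or topples only when the tray is steeply tipped (about 0.5 to 0.8 rad)
- turnip4: squat turnip, cream below and purple above, 66 mm diameter, 52 mm high, about 100 g, flat underside 36 mm across; origin at its centre. Starts upright on the tray floor, one of four standing two by two between the hinge and the bar-end wall. It does not roll there: it slides or topples only when the tray is steeply tipped (about 0.5 to 0.8 rad)
- mug: blue mug, 80 mm diameter, 95 mm high, a bystander; origin at the centre of its underside
- mill: dark wooden pepper mill, 54 mm diameter, 147 mm high, a bystander; origin at the centre of its underside
- cakestand: white cake stand, 234 mm plate on a foot, 108 mm high, a bystander; origin at the centre of its underside

How it is judged:
On the way, in this order (a step that is already met when the one before it is completed fails the run):
1. the dish stands on the counter with the open end of the still-lowered tray over it (x of tray_spout in the frame of dish between -0.11 and 0.11 m and y of tray_spout in the frame of dish between -0.1 and 0.1 m and value of joint tray below 0.1 rad and height (world z) of dish below 0.01 m), for 0.2 s.
2. the tray is tipped with its open end over the dish (x of tray_spout in the frame of dish between -0.11 and 0.11 m and y of tray_spout in the frame of dish between -0.1 and 0.1 m and value of joint tray above 0.4 rad), for 0.1 s.
At the end, for the whole second after the job is handed in: All four turnips lie at rest inside the oven dish (centres within its walls and no more than 85 mm above its underside), the dish stands flat on the counter, and the tray is back down on its stand (tilt under 0.05 rad) (x of turnip1 in the frame of dish between -0.1 and 0.1 m and y of turnip1 in the frame of dish between -0.09 and 0.09 m and z of turnip1 in the frame of dish between 0 and 0.085 m and linear speed of each of turnip1, turnip2, turnip3, turnip4 below 0.05 m/s and x of turnip2 in the frame of dish between -0.1 and 0.1 m and y of turnip2 in the frame of dish between -0.09 and 0.09 m and z of turnip2 in the frame of dish between 0 and 0.085 m and x of turnip3 in the frame of dish between -0.1 and 0.1 m and y of turnip3 in the frame of dish between -0.09 and 0.09 m and z of turnip3 in the frame of dish between 0 and 0.085 m and x of turnip4 in the frame of dish between -0.1 and 0.1 m and y of turnip4 in the frame of dish between -0.09 and 0.09 m and z of turnip4 in the frame of dish between 0 and 0.085 m and value of joint tray below 0.05 rad and angle between dish's own z axis and vertical below 0.06 rad and height (world z) of dish below 0.01 m and linear speed of dish below 0.02 m/s); the robot touches nothing.
It fails at once if the dish is lifted more than 30 mm off the counter (height (world z) of dish above 0.03 m).
It fails at once if a turnip is touched by the robot (contact force between any of the fingers, the arm and turnip1 above 0.5 N or contact force between any of the fingers, the arm and turnip2 above 0.5 N or contact force between any of the fingers, the arm and turnip3 above 0.5 N or contact force between any of the fingers, the arm and turnip4 above 0.5 N).
It fails at once if the tray is dropped (it falls back faster than 3 rad/s) (velocity of joint tray below -3 rad/s).
It fails at once if a bystander is moved by more than 25 mm (distance of any of mug, mill, cakestand from where it was at the start of the episode above 0.025 m).
It also fails if it takes over 61 s, if anything falls off the work surface, if the arm or the gripper's body presses on something with over 40 N, if the wrist force passes 120 N, or if a joint passes its speed limit or range.

ROBOT

A 6-joint arm with a two-finger parallel gripper is mounted at the origin on the work surface. World frame = base frame: x ahead of the robot, y to its left, z up, the work surface at z = 0. Lengths are in m, angles in rad, forces in N, time in s.
With the tool pointing down it reaches from about 0.375 to 0.975 m from the base axis. Payload 3.8 kg.
Tool frame: the origin (TCP) lies at the very end of the fingers, on their centre line; the grasp point (between the pads) lies 19 mm behind it; y points along the fingers, x is the direction in which the jaws open and shut, and the axes are right-handed (so a half turn about y gives the same grasp; the last joint's range is limited). The gripper opens to 85 mm and grips with 20 to 120 N. Pads are 22 mm wide; open, the fingers measure 114 mm over their backs; the gripper's body (76 mm by 85 mm) begins 54 mm behind the grasp point. The pads swing forward as they close: fully open they stand 13 mm farther back than shut.
Start: joints at [-1.291, 0.264, 1.604, -0, 1.274, -0.037], TCP at [0.21, -0.641, 0.208] pointing down, gripper open.
Joint ranges: [-2.63, 2.63], [-0.94, 2.18], [0.31, 2.57], [-1.31, 4.45], [0, 2.66], [-2.55, 2.55]. Speed limits (rad/s): [2.57, 2.57, 3.14, 3.14, 3.14, 3.14].

INTERFACE

Orientations are given as a rotation vector (axis times angle).
In Python, from workcell import bot, cams gives the robot as it stands.
- The arm moves only by the tool play_rows, never from a script. Its argument "motion" is a list of rows, each a list of 2 entries, a list of its own where there are three numbers: the shift along the world's x, y, z normalised to -1 to 1, where 1 is 400 mm, then the turn, a rotation vector about the world's x, y, z normalised to -1 to 1, where 1 is pi/4 rad. In form: [[[tx, ty, tz], [ax, ay, az]], ...]. A call has 1 to 10 rows; each row is the pose to reach, as a shift and turn from the pose commanded when the call began; what a row does not reach only later rows make up. A row lasts 1/8 s, in which the tool goes at most 62.5 mm and 10.7 degrees, less where a joint would pass 70% of its speed; a pose out of reach is approached as far as the arm can. A call with a number of a shift or a turn outside -1 to 1 is refused whole. A call with a gripper value outside its range is refused whole. "gripper" is the closure, from 0 (fully open) to 1 (shut), set as the call begins (left out, the last holds). The fingers move at their own pace and stop on an object; "squeeze" is the grip in N (left out, the last holds). Time passes only in rows, so rows that repeat a pose let the fingers close. It gives the time, the measured TCP pose, the force and the opening at its end, in the units of the state.
- bot.read_state(): the state, without advancing time (a new reading comes with each control period).
- cams.read_camera(name): name is "side" or "top" or "wrist"; returns (picture, depth): 420x560x3 uint8, red, green, blue; 420x560 float32, m along the optical axis (not along the pixel's ray), 0 where there is no reading.
- cams.calibration(name): a dict with "mtx" (3x3 intrinsics, pixels), "k1" (the pictures are not rectified: a ray, as slopes to the right and down, at radius r is drawn at 1 + k1 r^2 times it, then the intrinsics apply), "R" (3x3) and "t" (3): a world point X has camera coordinates R X + t; the wrist camera has in their place "tool_from_camera" (4x4, takes a point from camera to tool coordinates, whose origin is the TCP and whose axes are the tool frame's). Camera axes: x right, y down, z forward; pixel columns grow to the right and rows downward; lengths in m; the calibration is good to about 2 mm. A picture is of the moment at which its call begins: read the wrist's pose just before it. calibration takes no time and is no camera call.
- bot.finish_job(): hands the job in, once; it reports no verdict.
Trained networks look in the newest picture that a camera, given by its name, has taken for a name from the list of things; names that differ only in an ending like _2 or _b are one class to them, and where a whole thing is asked for, a point or a joint stands for the part that bears it (a point fixed in the world has none). Each returns a list of dicts, best first, with "conf" (0 to 1); they miss things now and then, are a little off and sometimes report something else, mostly with a low value. They report only what shows in the picture. A call takes as long as a camera call.
- cams.recognise(camera, label): "xyz" ([x, y, z] in m, in the coordinates of the camera as it stood for that picture, good to about 4 mm: the middle of the surface that is visible of it).
- cams.regions_of(camera, label): "mask" (420x560 bool, what is visible of it).
- cams.mark_of(camera, label): "xyz" ([x, y, z] in m, in the coordinates of the camera as it stood for that picture, good to about 4 mm: a listed point, or the origin of a listed thing).
The state is a dict: "time": time; "q": joint angles; "joint_vel": joint speeds; "joint_torque": joint torques, N m; "tool_pos": TCP position; "tcp_rot": TCP orientation; "wrist_force": force on the tool from outside, world axes, zero at the start; "torque": the same for the moment, N m; "width": opening from 0.0 (shut) to 1.0 (fully open).
Only numpy, scipy, OpenCV 4.12 (cv2) and the standard library are available. Lean on these libraries where they do the work, as an engineer would, in place of code of your own. Each camera call takes 0.05 s, during which the arm holds its last target.

## Working session

There is one attempt and no reset: what is moved stays moved. The work goes in short steps, Python scripts to look and compute and a tool call to move; the robot and the scene stay as the last step left them, time stands still between calls to the robot, and variables do not carry over. Pictures are saved under pics/ and viewed, and the job is handed in when it is done.

Besides the shell and the picture viewer there is one more tool, called after "Emit:" as name(argument=value, ...) on one line, values as JSON. play_rows: Moves the arm, as the interface text tells. Its arguments: {"type":"object","properties":{"motion":{"type":"array","items":{"type":"array"}},"gripper":{"type":"number"},"squeeze":{"type":"number"}},"required":["motion"]}

```bash
mkdir -p pics; ls
cat > h.py <<'E'
import numpy as np, cv2
from scipy.spatial.transform import Rotation as Ro
from workcell import bot, cams
def toW(name,p):
    c=cams.calibration(name)
    if name=='wrist':
        s=bot.read_state(); T=np.array(c['tool_from_camera']); p=T[:3,:3]@np.array(p)+T[:3,3]
        return Ro.from_rotvec(s['tcp_rot']).as_matrix()@p+np.array(s['tool_pos'])
    R=np.array(c['R']);t=np.array(c['t']); return R.T@(np.array(p)-t)
def cloud(name,d):
    c=cams.calibration(name);K=np.array(c['mtx']);v,u=np.mgrid[0:420,0:560]
    x=(u-K[0,2])/K[0,0];y=(v-K[1,2])/K[1,1];rd=np.hypot(x,y);r=rd.copy()
    for _ in range(20): r=rd/(1+c['k1']*r*r)
    s=1/(1+c['k1']*r*r); P=np.stack([x*s*d,y*s*d,d],-1).reshape(-1,3)
    if name=='wrist':
        st=bot.read_state();T=np.array(c['tool_from_camera']);P=P@T[:3,:3].T+T[:3,3]
        W=P@Ro.from_rotvec(st['tcp_rot']).as_matrix().T+np.array(st['tool_pos'])
    else: W=(P-np.array(c['t']))@np.array(c['R'])
    return W.reshape(420,560,3)
def snap(name,fn):
    im,d=cams.read_camera(name); cv2.imwrite('pics/'+fn+'.png',im[:,:,::-1]); return im,d
E
cat > a.py <<'E'
from h import *
for n in ['top','side']:
    im,d=snap(n,n+'1'); np.save(n+'.npy',cloud(n,d))
    for l in ['dish','tray_bar','hinge','tray_spout','mug','mill','cakestand','turnip1']:
        try:
            for r in cams.mark_of(n,l)[:4]: print(n,l,round(r['conf'],2),toW(n,r['xyz']).round(3))
        except Exception as e: print(l,e)
s=bot.read_state();print(s)
E
python3 a.py
```

```text
pics
top dish 0.89 [ 0.508 -0.329  0.001]
top tray_bar 0.79 [0.511 0.213 0.164]
top hinge 0.93 [0.514 0.013 0.116]
top hinge 0.35 [ 0.509 -0.042  0.125]
top mug 0.67 [0.779 0.018 0.001]
top mug 0.24 [0.568 0.47  0.005]
top mill 0.78 [ 0.737 -0.244  0.002]
top mill 0.24 [0.567 0.471 0.005]
top cakestand 0.84 [0.57  0.472 0.006]
top turnip1 0.98 [0.468 0.047 0.144]
top turnip1 0.76 [0.546 0.048 0.15 ]
top turnip1 0.66 [0.543 0.118 0.146]
top turnip1 0.58 [0.472 0.117 0.149]
side dish 0.64 [ 0.735 -0.238  0.003]
side dish 0.56 [ 0.507 -0.325  0.001]
side tray_bar 0.64 [0.509 0.21  0.16 ]
side hinge 0.68 [0.511 0.011 0.121]
side tray_spout 0.84 [ 0.511 -0.032  0.119]
side mug 0.79 [ 0.781  0.019 -0.006]
side mug 0.74 [0.473 0.05  0.148]
side mill 0.85 [ 0.735 -0.239  0.002]
side cakestand 0.84 [ 0.57   0.47  -0.002]
side turnip1 0.86 [0.55  0.044 0.149]
side turnip1 0.86 [0.474 0.12  0.148]
side turnip1 0.71 [0.544 0.12  0.149]
side turnip1 0.57 [0.474 0.046 0.147]
{'time': 0.9, 'q': array([-1.29089773e+00,  2.63849265e-01,  1.60397865e+00,  1.95805066e-05,
        1.27371132e+00, -3.69014564e-02]), 'joint_vel': array([ 0.00166571, -0.00056957,  0.00048841,  0.00105946,  0.00126142,
       -0.00125974]), 'joint_torque': array([-1.12690957e-04, -5.15053689e+01, -3.67729390e+01, -8.79384356e-05,
        5.53920527e-04,  2.39231355e-05]), 'tool_pos': array([ 0.21028615, -0.64141302,  0.20842549]), 'tcp_rot': array([-1.34259394,  0.97269617, -0.97278506]), 'wrist_force': array([0.1866286 , 0.44508347, 0.46614218]), 'torque': array([ 0.01919063, -0.02029843,  0.05995953]), 'width': 0.9990055979923561}
```

View pics/top1.png

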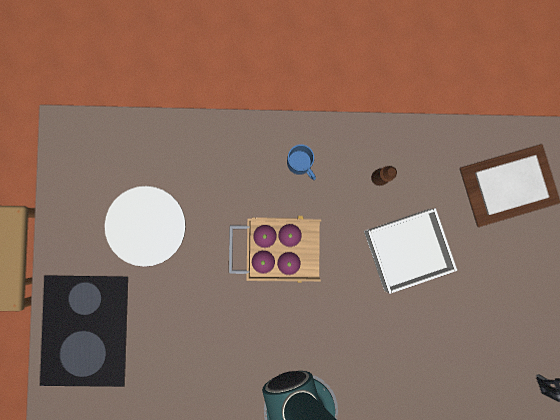

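View pics/side1.png

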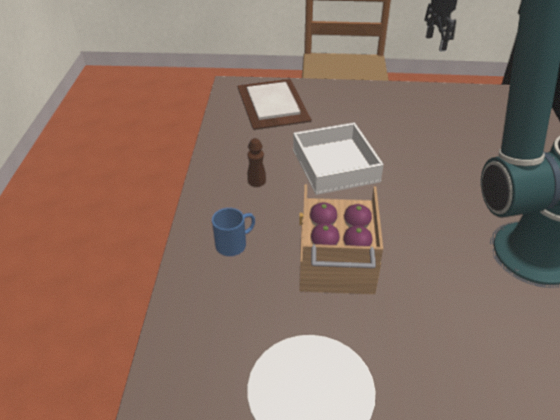

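```bash
cat > b.py <<'E'
from h import *
W=np.load('top.npy')
m=(W[...,2]>.055)&(W[...,2]<.075)&(W[...,0]>.33)&(W[...,0]<.68)&(W[...,1]<-.15)&(W[...,1]>-.5)
p=W[m]; print(len(p),cv2.minAreaRect(p[:,:2].astype(np.float32)),p.min(0),p.max(0), p[:,2].mean())
# bar
m=(W[...,2]>.155)&(W[...,2]<.175)&(W[...,1]>.195)&(W[...,1]<.23)&(W[...,0]>.4)&(W[...,0]<.62)
p=W[m]; print(len(p),cv2.minAreaRect(p[:,:2].astype(np.float32)),p.mean(0))
# tray walls
m=(W[...,2]>.16)&(W[...,2]<.172)&(W[...,1]>-.1)&(W[...,1]<.19)&(W[...,0]>.4)&(W[...,0]<.62)
p=W[m]; print(len(p),cv2.minAreaRect(p[:,:2].astype(np.float32)))
print(Ro.from_rotvec(bot.read_state()['tcp_rot']).as_matrix().round(3))
E
python3 b.py
```

```text
864 ((0.506899356842041, -0.3293461203575134), (0.20167483389377594, 0.22152112424373627), 19.519704818725586) [ 0.37878536 -0.4636289   0.05508355] [ 0.63589142 -0.19424207  0.07419204] 0.06496447748759376
204 ((0.5077062249183655, 0.20671716332435608), (0.02030860260128975, 0.1305353343486786), 89.91819763183594) [0.5094708  0.20991022 0.16694907]
1580 ((0.5092192888259888, 0.07572071254253387), (0.1723608374595642, 0.2275901883840561), 0.4782314896583557)
[[ 0.312  0.     0.95 ]
 [-0.95  -0.     0.312]
 [ 0.    -1.     0.   ]]
```

The top view shows the dish at about (411,250), turned about 20°, and the tray with its four turnips at (277,249). Its steel bar is on the left at about (231,250). The mug, mill and cake stand are clear of the path. I'll grip the dish's -y wall across its thickness and slide the dish.

Emit:
play_rows(motion=[[[0.15,0.09,-0.03],[0,0,0]],[[0.3,0.18,-0.06],[0,0,0]],[[0.45,0.28,-0.1],[0,0,0]],[[0.6,0.38,-0.14],[0,0,0.03]],[[0.75,0.47,-0.18],[0,0,0.03]],[[0.83,0.53,-0.2],[0,0,0.03]],[[0.83,0.53,-0.2],[0,0,0.03]],[[0.83,0.53,-0.2],[0,0,0.03]]], gripper=0, squeeze=40)

```text
time: 1.9
tool_pos: [0.5433, -0.4279, 0.1276]
tcp_rot: [-1.352, 0.954, -0.952]
wrist_force: [-0.0, -0.0, -0.6]
width: 1.0
```

Run:
```python
from h import *
snap('wrist','w1'); s=bot.read_state(); print(s['time'],s['tool_pos'],s['wrist_force'])
```

```text
1.95 [ 0.5422968  -0.42925391  0.12814943] [-1.40174467 -0.20215142 -0.35941189]
```

View pics/w1.png

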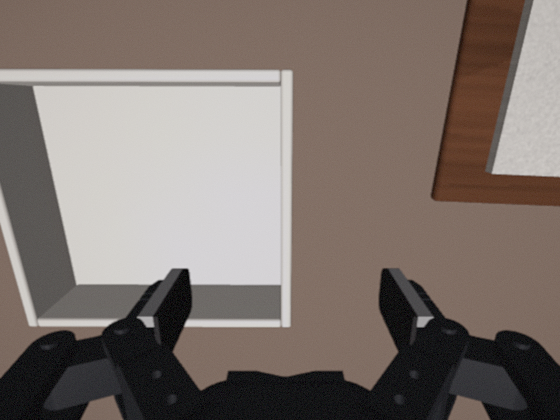

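The wall sits at column ~286, midway between the fingers at ~175 and ~395, and is parallel to the pads. I'll go down and grip.

Emit:
play_rows(motion=[[[0,0,-0.08],[0,0,0]],[[0,0,-0.16],[0,0,0]],[[0,0,-0.22],[0,0,0]],[[0,0,-0.245],[0,0,0]],[[0,0,-0.245],[0,0,0]]])

```text
time: 2.58
tool_pos: [0.5411, -0.4303, 0.0303]
tcp_rot: [-1.351, 0.957, -0.955]
wrist_force: [0.4, 0.1, 0.5]
width: 1.004
```

Emit:
play_rows(motion=[[[0,0,0],[0,0,0]],[[0,0,0],[0,0,0]],[[0,0,0],[0,0,0]],[[0,0,0],[0,0,0]],[[0,0,0],[0,0,0]],[[0,0,0],[0,0,0]],[[0,0,0],[0,0,0]],[[0,0,0],[0,0,0]]], gripper=1, squeeze=40)

```text
time: 3.58
tool_pos: [0.5425, -0.4292, 0.0308]
tcp_rot: [-1.351, 0.955, -0.955]
wrist_force: [-0.8, 4.1, 5.6]
width: 0.078
```

Emit:
play_rows(motion=[[[-0.01,0.03,0],[0,0,-0.04]],[[-0.015,0.08,0],[0,0,-0.09]],[[-0.02,0.13,0],[0,0,-0.14]],[[-0.03,0.18,0],[0,0,-0.2]],[[-0.04,0.23,0],[0,0,-0.26]],[[-0.05,0.28,0],[0,0,-0.32]],[[-0.06,0.33,0],[0,0,-0.37]],[[-0.07,0.38,0],[0,0,-0.41]],[[-0.08,0.42,0],[0,0,-0.433]],[[-0.08,0.45,0],[0,0,-0.433]]])

```text
time: 4.82
tool_pos: [0.5109, -0.2506, 0.0308]
tcp_rot: [-1.21, 1.206, -1.212]
wrist_force: [0.1, -6.1, 0.4]
width: 0.078
```

```bash
cat > c.py <<'E'
from h import *
import sys
im,d=snap('top',sys.argv[1]); W=cloud('top',d); np.save('top.npy',W)
snap('side',sys.argv[1]+'s')
m=(W[...,2]>.055)&(W[...,2]<.072)&(W[...,0]>.33)&(W[...,0]<.68)&(W[...,1]<-.045)&(W[...,1]>-.5)
p=W[m]; print(len(p),p.min(0),p.max(0))
# side wall lines
for a in (0,1):
  q=p[p[:,0]<p[:,0].min()+.012] if a==0 else p[p[:,0]>p[:,0].max()-.012]
  print(np.polyfit(q[:,1],q[:,0],1),q[:,0].mean())
for l in ['dish','hinge','tray_bar']: print([(l,round(r['conf'],2),toW('top',r['xyz']).round(3)) for r in cams.mark_of('top',l)[:1]])
s=bot.read_state(); print(s['time'],s['tool_pos'],s['wrist_force'])
E
python3 c.py t2
```

```text
551 [ 0.4108549  -0.25651559  0.05501877] [ 0.6113287  -0.04673376  0.07197239]
[-0.01311326  0.41407156] 0.4160655514579804
[0.00234711 0.60732257] 0.6069548153325243
[('dish', 0.66, array([ 0.513, -0.145,  0.002]))]
[('hinge', 0.84, array([0.51 , 0.01 , 0.119]))]
[('tray_bar', 0.93, array([0.512, 0.212, 0.164]))]
5.075 [ 0.51077173 -0.24910248  0.03080818] [0.64386523 2.58235133 6.5539876 ]
```

View pics/t2.png

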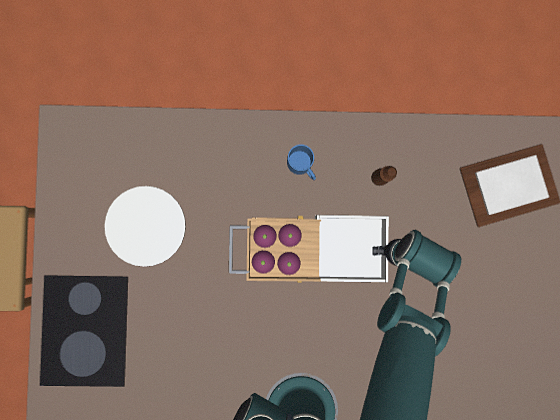

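The dish is now square to the stand and under the tray's open end (white area at columns 318–388), with about 45 mm left to the board. I'll slide it the rest of the way, nearly to the board, then release.

Emit:
play_rows(motion=[[[0,0.02,0],[0,0,0]],[[0,0.045,0],[0,0,0]],[[0,0.07,0],[0,0,0]],[[0,0.09,0],[0,0,0]],[[0,0.105,0],[0,0,0]],[[0,0.105,0],[0,0,0]],[[0,0.105,0],[0,0,0]]])

```text
time: 5.95
tool_pos: [0.511, -0.2082, 0.0308]
tcp_rot: [-1.209, 1.208, -1.21]
wrist_force: [0.1, -4.0, 3.7]
width: 0.075
```

Emit:
play_rows(motion=[[[0,0,0],[0,0,0]],[[0,0,0],[0,0,0]],[[0,0,0],[0,0,0]],[[0,0,0],[0,0,0]],[[0,0,0],[0,0,0]],[[0,0,0],[0,0,0]],[[0,0,0.1],[0,0,0]],[[0,0,0.25],[0,0,0]],[[0,0,0.4],[0,0,0]],[[0,0,0.55],[0,0,0]]], gripper=0.2)

```text
time: 7.2
tool_pos: [0.51, -0.2072, 0.2524]
tcp_rot: [-1.209, 1.209, -1.209]
wrist_force: [0.8, -1.1, 0.3]
width: 0.8
```

```bash
python3 c.py t3
```

```text
478 [ 0.41102232 -0.21398376  0.05526006] [ 0.6113085  -0.04699596  0.07171578]
[-0.00932937  0.41472556] 0.41594636223694154
[0.00760768 0.6080712 ] 0.6070522365678365
[('dish', 0.79, array([ 0.512, -0.104,  0.002]))]
[('hinge', 0.68, array([0.511, 0.014, 0.118]))]
[('tray_bar', 0.97, array([0.511, 0.209, 0.164]))]
7.45 [ 0.5101112  -0.20732219  0.25032557] [-0.48990433  0.80658364 -0.5176569 ]
```

View pics/t3.png

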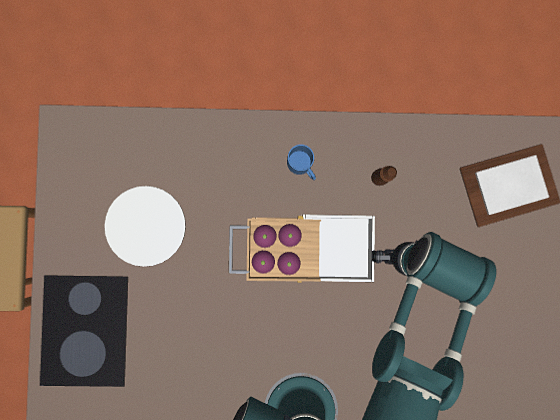

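The dish is in place (columns ~305–375, far part under the tray) and the tray is still level. Next I'll carry the gripper high over the tray to the bar.

Emit:
play_rows(motion=[[[0,0.05,0.1],[0,0,0]],[[0,0.18,0.12],[0,0,0]],[[0,0.32,0.12],[0,0,0]],[[0,0.46,0.12],[0,0,0]],[[0,0.6,0.12],[0,0,0]],[[0,0.74,0.12],[0,0,0]],[[0,0.88,0.12],[0,0,0]],[[0,1.0,0.12],[0,0,0]],[[0,1.0,0.12],[0,0,0]],[[0,1.0,0.12],[0,0,0]]], gripper=0.6, squeeze=30)

```text
time: 8.7
tool_pos: [0.5093, 0.192, 0.2961]
tcp_rot: [-1.214, 1.21, -1.208]
wrist_force: [-0.0, 0.1, -0.2]
width: 0.404
```

Run:
```python
from h import *
im,d=snap('wrist','w2'); W=cloud('wrist',d); s=bot.read_state(); print(s['time'],s['tool_pos'],s['width'])
for l in ['tray_bar']: print([(l,round(r['conf'],2),toW('wrist',r['xyz']).round(3)) for r in cams.mark_of('wrist',l)])
```

```text
8.75 [0.5096129  0.19155756 0.29666337] 0.39746212937791436
[('tray_bar', 0.19, array([0.551, 0.116, 0.147]))]
```

View pics/w2.png

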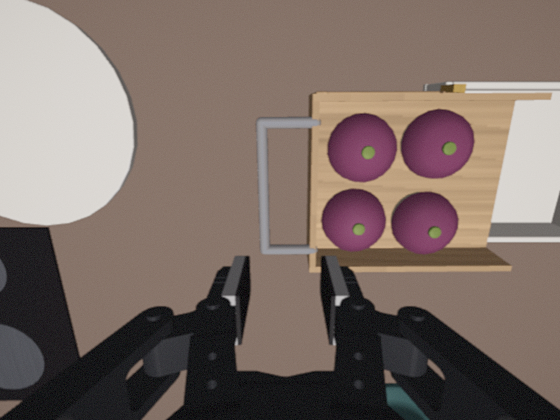

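Run:
```python
from h import *
im,d=cams.read_camera('wrist'); W=cloud('wrist',d)
q=W[140:235,257:271].reshape(-1,3);q=q[(q[:,2]>.155)&(q[:,2]<.178)];print(len(q),q.mean(0),q.min(0),q.max(0))
q=W[120:255,300:330].reshape(-1,3);q=q[(q[:,2]>.155)&(q[:,2]<.178)];print(len(q),q.mean(0),q.min(0),q.max(0))
```

```text
964 [0.51277675 0.21203427 0.16604021] [0.46474322 0.20724474 0.16109169] [0.55738004 0.21738005 0.16915799]
1401 [0.50859736 0.1631539  0.16467425] [0.44362153 0.14598592 0.15503702] [0.57466761 0.1772383  0.16889666]
```

The wrist view puts the bar at column ~263 (y = 0.212), about 20 mm from the jaw centre, with the fingers clear of the end wall at column ~315. I'll shift, descend and grip.

Emit:
play_rows(motion=[[[0,0.049,0],[0,0,0]],[[0,0.049,-0.08],[0,0,0]],[[0,0.049,-0.18],[0,0,0]],[[0,0.049,-0.27],[0,0,0]],[[0,0.049,-0.34],[0,0,0]],[[0,0.049,-0.385],[0,0,0]],[[0,0.049,-0.385],[0,0,0]]])

```text
time: 9.72
tool_pos: [0.5094, 0.212, 0.143]
tcp_rot: [-1.212, 1.211, -1.209]
wrist_force: [-0.8, 0.1, 0.4]
width: 0.4
```

Emit:
play_rows(motion=[[[0,0,0],[0,0,0]],[[0,0,0],[0,0,0]],[[0,0,0],[0,0,0]],[[0,0,0],[0,0,0]],[[0,0,0],[0,0,0]],[[0,0,0],[0,0,0]]], gripper=1, squeeze=30)

```text
time: 10.48
tool_pos: [0.5102, 0.2122, 0.1444]
tcp_rot: [-1.209, 1.209, -1.209]
wrist_force: [0.1, 0.8, -0.3]
width: -0.001
```

Run:
```python
import numpy as np
r=np.hypot(.201,.047);a0=np.arctan2(.047,.201)
for t in [.1,.2,.3,.4,.5,.6,.7,.8,.9,.95,1.0]:
    print(t,((r*np.cos(a0+t)-.201)/.4).round(3),((r*np.sin(a0+t)-.047)/.4).round(3))
```

```text
0.1 -0.014 0.05
0.2 -0.033 0.097
0.3 -0.057 0.143
0.4 -0.085 0.186
0.5 -0.118 0.227
0.6 -0.154 0.263
0.7 -0.194 0.296
0.8 -0.237 0.325
0.9 -0.282 0.349
0.95 -0.306 0.36
1.0 -0.33 0.369
```

The jaws shut fully, so the bar isn't between them. I'll look.

Run:
```python
from h import *
im,d=snap('wrist','w3');im,d=snap('side','s3');cv2.imwrite('pics/s3z.png',cv2.resize(im[150:320,260:430,::-1],None,fx=3.5,fy=3.5))
s=bot.read_state();print(s['tool_pos'],s['width'],s['wrist_force'])
```

```text
[0.51024211 0.21217171 0.1443272 ] -0.0009075263507125156 [ 0.82075626 -0.06994502  0.23442991]
```

View pics/w3.png

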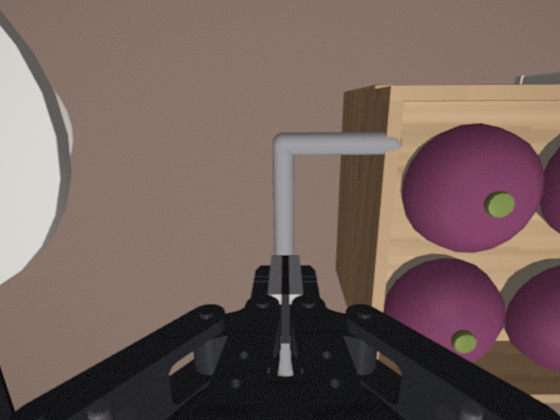

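View pics/s3z.png

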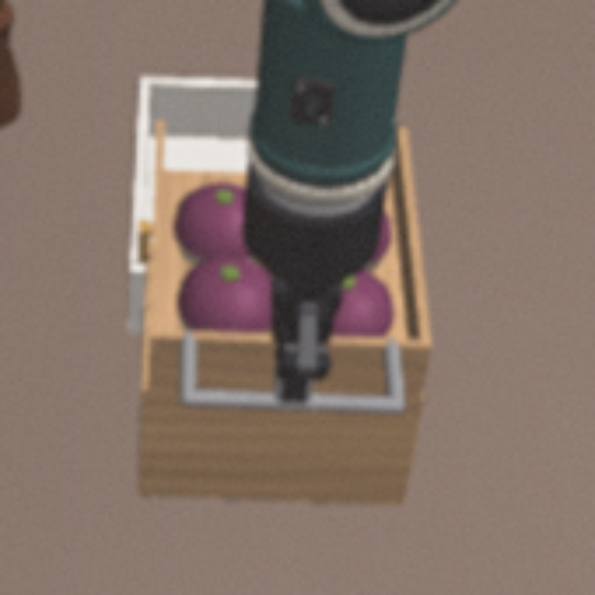

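Run:
```python
from h import *
im,d=cams.read_camera('wrist'); W=cloud('wrist',d)
for r in range(150,380,10): print(r,W[r,284].round(3),W[r,300].round(3),im[r,284])
cv2.imwrite('pics/w4.png',cv2.resize(im[230:400,200:370,::-1],None,fx=3.5,fy=3.5,interpolation=cv2.INTER_CUBIC))
T=np.array(cams.calibration('wrist')['tool_from_camera']);print(T.round(3))
im,d=cams.read_camera('side');W=cloud('side',d)
for r in range(235,270,2): print(r,W[r,343].round(3),W[r,350].round(3),W[r,360].round(3))
```

```text
150 [0.569 0.212 0.167] [0.569 0.205 0.166] [156 156 161]
160 [0.565 0.212 0.166] [ 0.537  0.197 -0.   ] [156 155 161]
170 [0.561 0.212 0.167] [ 0.528  0.197 -0.   ] [157 156 163]
180 [0.556 0.212 0.167] [ 0.518  0.197 -0.001] [156 154 162]
190 [0.551 0.212 0.167] [ 0.508  0.197 -0.001] [156 157 163]
200 [0.547 0.212 0.168] [ 0.497  0.196 -0.001] [156 157 163]
210 [0.542 0.212 0.166] [ 0.487  0.196 -0.001] [155 156 162]
220 [0.537 0.212 0.167] [ 0.476  0.196 -0.   ] [157 156 163]
230 [0.532 0.212 0.168] [0.466 0.196 0.   ] [157 157 162]
240 [0.527 0.212 0.167] [ 0.454  0.196 -0.   ] [159 159 164]
250 [0.521 0.212 0.167] [0.443 0.196 0.   ] [157 156 163]
260 [0.521 0.212 0.176] [0.432 0.196 0.001] [15 10 17]
270 [0.522 0.212 0.187] [0.517 0.205 0.178] [28 29 24]
280 [0.522 0.212 0.195] [0.521 0.206 0.194] [25 23 26]
290 [0.521 0.212 0.201] [0.521 0.206 0.201] [28 23 28]
300 [0.519 0.212 0.204] [0.522 0.206 0.209] [53 53 52]
310 [0.514 0.212 0.204] [0.522 0.206 0.215] [61 57 58]
320 [0.51  0.212 0.205] [0.522 0.207 0.22 ] [60 59 59]
330 [0.505 0.212 0.204] [0.523 0.207 0.226] [54 50 55
[... 807 characters left out ...]
 [0.517 0.255 0.252] [0.504 0.255 0.253] [0.472 0.168 0.162]
251 [0.518 0.269 0.261] [0.505 0.268 0.261] [0.471 0.168 0.156]
253 [0.518 0.272 0.26 ] [0.505 0.27  0.258] [0.471 0.168 0.149]
255 [0.518 0.276 0.258] [0.505 0.273 0.256] [0.47  0.17  0.146]
257 [0.517 0.272 0.248] [0.504 0.274 0.251] [0.469 0.168 0.137]
259 [0.512 0.227 0.193] [0.491 0.17  0.131] [0.469 0.168 0.13 ]
261 [0.511 0.227 0.187] [0.49  0.168 0.122] [0.468 0.169 0.125]
263 [0.511 0.223 0.177] [0.495 0.213 0.166] [0.474 0.212 0.167]
265 [0.51  0.223 0.17 ] [0.495 0.218 0.165] [0.475 0.218 0.167]
267 [0.509 0.218 0.159] [0.495 0.218 0.159] [0.464 0.158 0.093]
269 [0.502 0.161 0.087] [0.487 0.161 0.088] [0.464 0.158 0.086]
```

View pics/w4.png

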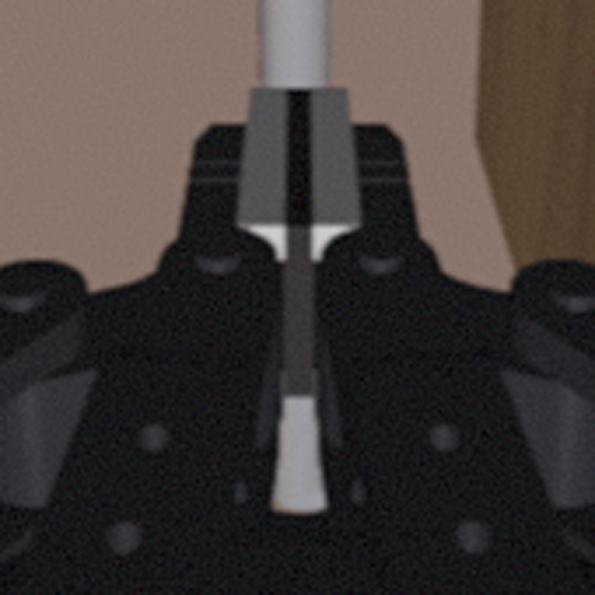

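The pads straddle the bar in the picture (bar vanishing into the tips at column 284), yet the opening reads shut. A tiny test lift will tell.

Emit:
play_rows(motion=[[[0,0,0.008],[0,0,0]],[[0,0,0.015],[0,0,0]],[[0,0,0.015],[0,0,0]],[[0,0,0.015],[0,0,0]]])

```text
time: 11.18
tool_pos: [0.5103, 0.2122, 0.1505]
tcp_rot: [-1.209, 1.209, -1.209]
wrist_force: [-0.2, 0.5, -0.1]
width: 0.002
```

Run:
```python
from h import *
im,d=cams.read_camera('wrist'); W=cloud('wrist',d)
print(W[200,280:290].round(3)); s=bot.read_state();print(s['wrist_force'],s['torque'],s['width'],s['tool_pos'])
```

```text
[[0.545 0.214 0.166]
 [0.545 0.213 0.167]
 [0.545 0.213 0.167]
 [0.545 0.213 0.166]
 [0.545 0.212 0.167]
 [0.544 0.212 0.166]
 [0.545 0.211 0.166]
 [0.544 0.211 0.165]
 [0.544 0.21  0.165]
 [0.545 0.21  0.166]]
[0.11437528 0.33370622 0.01933361] [ 0.05546191 -0.02442971  0.02410717] 0.0031604652562559764 [0.51022351 0.21217779 0.15037542]
```

Emit:
play_rows(motion=[[[0,0,0.05],[0,0,0]],[[0,0,0.12],[0,0,0]],[[0,0,0.15],[0,0,0]],[[0,0,0.15],[0,0,0]]])

```text
time: 11.72
tool_pos: [0.5109, 0.2124, 0.2113]
tcp_rot: [-1.207, 1.208, -1.209]
wrist_force: [-0.4, -0.1, -0.4]
width: -0.0
```

Run:
```python
from h import *
s=bot.read_state();print(s['tool_pos'],s['width'])
im,d=cams.read_camera('side'); W=cloud('side',d)
cv2.imwrite('pics/s5.png',cv2.resize(im[170:290,290:410,::-1],None,fx=5,fy=5,interpolation=cv2.INTER_CUBIC))
m=(np.abs(W[...,0]-.51)<.014)&(np.abs(W[...,1]-.212)<.05)&(W[...,2]>.17)
p=W[m];print(len(p));print(p[np.argsort(p[:,2])[:12]].round(3))
# project expected TCP and grasp pt into side
c=cams.calibration('side');K=np.array(c['mtx'])
for dz in (0,.019,.03):
    X=np.array(c['R'])@(np.array(s['tool_pos'])+[0,0,dz])+np.array(c['t']);x=X[:2]/X[2];x=x*(1+c['k1']*(x@x));print(dz,K[0,0]*x[0]+K[0,2],K[1,1]*x[1]+K[1,2])
im,d=snap('wrist','w5');W=cloud('wrist',d)
m=(np.abs(W[...,0]-.51)<.02)&(np.abs(W[...,1]-.212)<.04)&(W[...,2]>.18)
p=W[m];print(p[np.argsort(p[:,2])[:12]].round(3))
```

```text
[0.51093637 0.21240538 0.21127228] -3.58975058671837e-05
2351
[[0.505 0.222 0.235]
 [0.519 0.221 0.236]
 [0.501 0.221 0.237]
 [0.521 0.219 0.237]
 [0.521 0.218 0.238]
 [0.519 0.221 0.239]
 [0.502 0.22  0.239]
 [0.512 0.224 0.24 ]
 [0.502 0.218 0.24 ]
 [0.519 0.219 0.24 ]
 [0.518 0.225 0.241]
 [0.504 0.226 0.242]]
0 344.04262013871954 247.58133642708438
0.019 344.7977121979582 241.05122665803725
0.03 345.24310527608094 237.19622746570022
[[0.52  0.206 0.235]
 [0.52  0.209 0.235]
 [0.52  0.215 0.235]
 [0.52  0.211 0.236]
 [0.52  0.216 0.236]
 [0.52  0.209 0.236]
 [0.52  0.215 0.236]
 [0.52  0.214 0.236]
 [0.52  0.205 0.236]
 [0.52  0.216 0.236]
 [0.52  0.212 0.236]
 [0.52  0.21  0.236]]
```

View pics/s5.png

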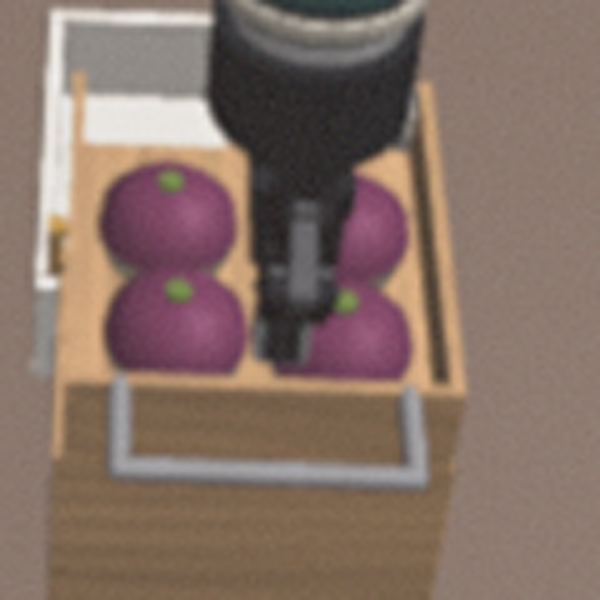

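Both cameras agree that the fingertips end about 24 mm above the reported TCP (0.235 against 0.211), so the earlier close happened above the bar. I'll reopen and go 24 mm deeper.

Emit:
play_rows(motion=[[[0,0,0],[0,0,0]],[[0,0,0],[0,0,0]],[[0,0,0],[0,0,0]],[[0,0,0],[0,0,0]],[[0,0,-0.06],[0,0,0]],[[0,0,-0.12],[0,0,0]],[[0,0,-0.18],[0,0,0]],[[0,0,-0.225],[0,0,0]],[[0,0,-0.225],[0,0,0]],[[0,0,-0.225],[0,0,0]]], gripper=0.6)

```text
time: 13.08
tool_pos: [0.511, 0.2124, 0.1212]
tcp_rot: [-1.208, 1.208, -1.209]
wrist_force: [-0.2, -0.8, -0.1]
width: 0.401
```

Emit:
play_rows(motion=[[[0,0,0],[0,0,0]],[[0,0,0],[0,0,0]],[[0,0,0],[0,0,0]],[[0,0,0],[0,0,0]],[[0,0,0],[0,0,0]],[[0,0,0],[0,0,0]]], gripper=1, squeeze=30)

```text
time: 13.82
tool_pos: [0.5112, 0.2127, 0.1216]
tcp_rot: [-1.207, 1.208, -1.209]
wrist_force: [-0.2, 0.4, 5.8]
width: 0.099
```

The bar is held (opening 0.099). Now I'll tip slowly along the hinge arc, first to 0.4 rad.

Emit:
play_rows(motion=[[[0,-0.006,0.025],[0,0,0]],[[0,-0.014,0.05],[0,0,0]],[[0,-0.023,0.074],[0,0,0]],[[0,-0.033,0.097],[0,0,0]],[[0,-0.045,0.12],[0,0,0]],[[0,-0.057,0.143],[0,0,0]],[[0,-0.071,0.165],[0,0,0]],[[0,-0.085,0.186],[0,0,0]],[[0,-0.085,0.186],[0,0,0]]])

```text
time: 14.95
tool_pos: [0.5114, 0.18, 0.196]
tcp_rot: [-1.204, 1.209, -1.208]
wrist_force: [2.3, 7.3, 1.4]
width: 0.103
```

Run:
```python
from h import *
s=bot.read_state();print(s['tool_pos'],s['width'],s['wrist_force'],s['torque'])
snap('side','s6')
```

```text
[0.51138468 0.1800111  0.19597673] 0.10306825973336639 [2.32165271 7.31853386 1.35045234] [ 1.23764523 -0.3150055   0.09836059]
```

View pics/s6.png

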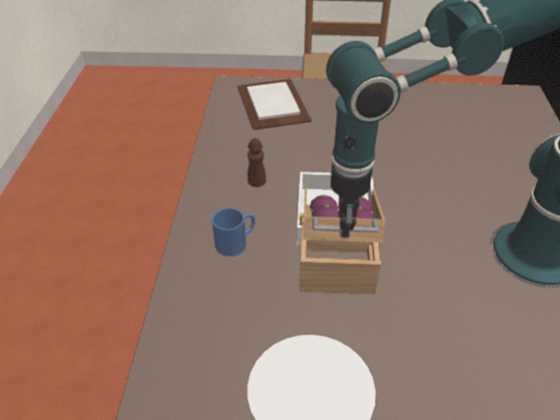

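The tray is tipped to about 0.4 rad, the bar is held and the turnips haven't moved. I'll go on.

Emit:
play_rows(motion=[[[0,-0.016,0.021],[0,0,0]],[[0,-0.033,0.041],[0,0,0]],[[0,-0.042,0.05],[0,0,0]],[[0,-0.051,0.059],[0,0,0]],[[0,-0.06,0.068],[0,0,0]],[[0,-0.069,0.077],[0,0,0]],[[0,-0.079,0.086],[0,0,0]],[[0,-0.089,0.094],[0,0,0]],[[0,-0.099,0.102],[0,0,0]],[[0,-0.109,0.11],[0,0,0]]])

```text
time: 16.25
tool_pos: [0.5118, 0.1376, 0.2413]
tcp_rot: [-1.201, 1.208, -1.206]
wrist_force: [0.6, 8.1, 8.0]
width: 0.103
```

Run:
```python
from h import *
s=bot.read_state();print(s['tool_pos'],s['width'],s['wrist_force'],s['torque'])
im,d=snap('top','t7');snap('side','s7')
cv2.imwrite('pics/t7z.png',cv2.resize(im[180:320,200:420,::-1],None,fx=3.5,fy=3.5))
```

```text
[0.5117894  0.13762869 0.24130456] 0.1027325323557232 [0.60300762 8.07517936 8.02873306] [ 1.63149488 -0.12998016  0.09665458]
```

View pics/t7z.png

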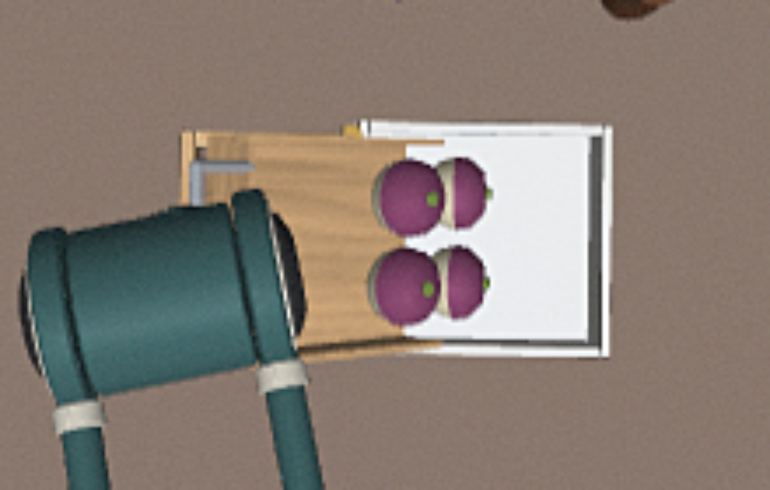

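View pics/s7.png

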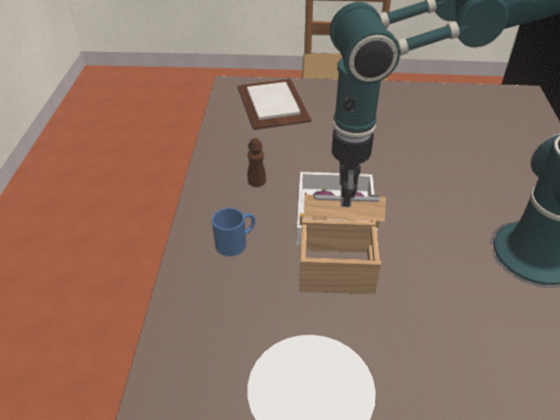

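At about 0.7 rad the turnips are sliding off in pairs, at x≈405 and 465 in the zoomed top view. I'll continue to ~0.9 rad and hold.

Emit:
play_rows(motion=[[[0,0,0],[0,0,0]],[[0,-0.01,0.008],[0,0,0]],[[0,-0.021,0.015],[0,0,0]],[[0,-0.032,0.022],[0,0,0]],[[0,-0.043,0.029],[0,0,0]],[[0,-0.054,0.035],[0,0,0]],[[0,-0.065,0.041],[0,0,0]],[[0,-0.076,0.047],[0,0,0]],[[0,-0.088,0.053],[0,0,0]],[[0,-0.088,0.053],[0,0,0]]])

```text
time: 17.6
tool_pos: [0.512, 0.1013, 0.2629]
tcp_rot: [-1.202, 1.207, -1.209]
wrist_force: [1.5, 6.0, 10.5]
width: 0.103
```

```bash
cat > e.py <<'E'
from h import *
import sys
n=sys.argv[1]
s=bot.read_state();print(s['time'],s['tool_pos'],s['width'],s['wrist_force'],s['torque'])
im,d=snap('top','t'+n);im2,_=snap('side','s'+n)
a=cv2.resize(im[180:320,210:410,::-1],(600,420));b=cv2.resize(im2[150:300,270:410,::-1],None,fx=1.4,fy=2.8)
cv2.imwrite('pics/z'+n+'.png',np.hstack([a,b]))
E
python3 e.py 8
```

```text
17.6 [0.51201648 0.10125104 0.26288516] 0.10266982277190671 [ 1.45547062  5.96361567 10.51126477] [ 1.1529711  -0.09094388  0.0236478 ]
```

View pics/z8.png

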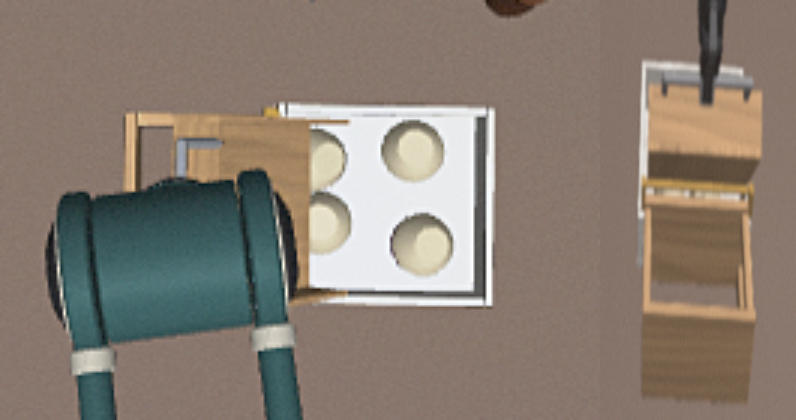

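All four turnips are in the dish, two in the middle and two near the spout, and the tray is empty. Now I'll lower it back along the same arc.

Emit:
play_rows(motion=[[[0,0.022,-0.012],[0,0,0]],[[0,0.045,-0.024],[0,0,0]],[[0,0.067,-0.038],[0,0,0]],[[0,0.088,-0.053],[0,0,0]],[[0,0.108,-0.069],[0,0,0]],[[0,0.128,-0.086],[0,0,0]],[[0,0.146,-0.104],[0,0,0]],[[0,0.164,-0.122],[0,0,0]],[[0,0.181,-0.142],[0,0,0]],[[0,0.197,-0.163],[0,0,0]]])

```text
time: 18.95
tool_pos: [0.5114, 0.1795, 0.1953]
tcp_rot: [-1.206, 1.208, -1.209]
wrist_force: [2.6, 5.1, 3.2]
width: 0.103
```

Emit:
play_rows(motion=[[[0,0.014,-0.021],[0,0,0]],[[0,0.028,-0.043],[0,0,0]],[[0,0.04,-0.066],[0,0,0]],[[0,0.052,-0.089],[0,0,0]],[[0,0.062,-0.112],[0,0,0]],[[0,0.071,-0.136],[0,0,0]],[[0,0.078,-0.16],[0,0,0]],[[0,0.083,-0.175],[0,0,0]],[[0,0.085,-0.186],[0,0,0]],[[0,0.085,-0.186],[0,0,0]]])

```text
time: 20.2
tool_pos: [0.5111, 0.2126, 0.1201]
tcp_rot: [-1.208, 1.208, -1.209]
wrist_force: [5.2, 4.3, -0.3]
width: 0.105
```

```bash
python3 e.py 9
python3 - <<'E'
from h import *
W=cloud('top',cams.read_camera('top')[1])
m=(W[...,2]>.155)&(W[...,2]<.18)&(W[...,1]>-.06)&(W[...,1]<.16)&(np.abs(W[...,0]-.51)<.1)
p=W[m];print(len(p),np.polyfit(p[:,1],p[:,2],1))
E
```

```text
20.2 [0.51105836 0.21263001 0.12013863] 0.10454411106862442 [ 5.19671779  4.3313769  -0.25912967] [ 0.58804906 -0.62209878  0.00991662]
347 [-0.01303666  0.16743722]
```

View pics/z9.png

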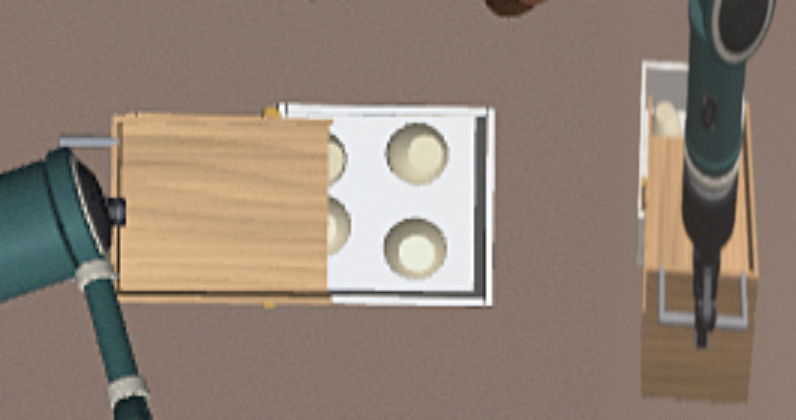

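The tray is level again with no load on the gripper. I'll release and go straight up.

Emit:
play_rows(motion=[[[0,0,0],[0,0,0]],[[0,0,0],[0,0,0]],[[0,0,0],[0,0,0]],[[0,0,0],[0,0,0]],[[0,0,0],[0,0,0]],[[0,0,0.05],[0,0,0]],[[0,0,0.12],[0,0,0]],[[0,0,0.25],[0,0,0]],[[0,0,0.4],[0,0,0]],[[0,0.1,0.5],[0,0,0]]], gripper=0.6)

```text
time: 21.6
tool_pos: [0.5114, 0.2511, 0.3243]
tcp_rot: [-1.204, 1.209, -1.213]
wrist_force: [-0.3, 0.6, 0.6]
width: 0.404
```

```bash
python3 e.py 10
python3 - <<'E'
from h import *
W=cloud('top',cams.read_camera('top')[1])
m=(W[...,2]>.155)&(W[...,2]<.18)&(W[...,1]>-.06)&(W[...,1]<.16)&(np.abs(W[...,0]-.51)<.1)
p=W[m];print(len(p),np.polyfit(p[:,1],p[:,2],1))
for l in ['dish','turnip1','mug','mill','cakestand','tray_bar']: print([(l,round(r['conf'],2),toW('top',r['xyz']).round(3)) for r in cams.mark_of('top',l)[:4]])
s=bot.read_state();print(s['time'],s['width'],s['tool_pos'])
E
```

```text
21.6 [0.51141717 0.25113692 0.32429708] 0.4041860792206204 [-0.25648856  0.60095553  0.60717724] [ 0.01799881 -0.0136213   0.02218395]
345 [-0.01126082  0.16708987]
[('dish', 0.76, array([ 0.511, -0.103,  0.   ]))]
[('turnip1', 0.74, array([ 0.471, -0.145,  0.034])), ('turnip1', 0.66, array([ 0.561, -0.131,  0.035])), ('turnip1', 0.49, array([ 0.488, -0.043,  0.035])), ('turnip1', 0.43, array([ 0.557, -0.039,  0.039]))]
[]
[('mill', 0.93, array([ 0.738, -0.242,  0.004]))]
[('cakestand', 0.87, array([0.566, 0.472, 0.001]))]
[('tray_bar', 0.67, array([0.508, 0.209, 0.162]))]
22.05 0.3974014746152725 [0.50943257 0.25113079 0.31820512]
```

View pics/z10.png

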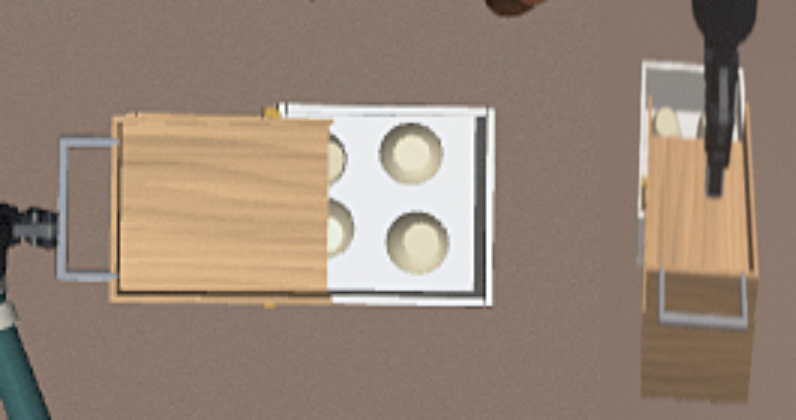

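The tray is down, the gripper is free, and four turnips lie in the dish. They rocked slightly between pictures, so I'll wait for them to settle.

Emit:
play_rows(motion=[[[0,0,0],[0,0,0]],[[0,0,0],[0,0,0]],[[0,0,0],[0,0,0]],[[0,0,0],[0,0,0]],[[0,0,0],[0,0,0]],[[0,0,0],[0,0,0]],[[0,0,0],[0,0,0]],[[0,0,0],[0,0,0]],[[0,0,0],[0,0,0]],[[0,0,0],[0,0,0]]])

```text
time: 23.3
tool_pos: [0.5103, 0.2522, 0.3204]
tcp_rot: [-1.209, 1.209, -1.209]
wrist_force: [0.1, -0.1, -0.4]
width: 0.399
```

Emit:
play_rows(motion=[[[0,0,0],[0,0,0]],[[0,0,0],[0,0,0]],[[0,0,0],[0,0,0]],[[0,0,0],[0,0,0]],[[0,0,0],[0,0,0]],[[0,0,0],[0,0,0]],[[0,0,0],[0,0,0]],[[0,0,0],[0,0,0]],[[0,0,0],[0,0,0]],[[0,0,0],[0,0,0]]])

```text
time: 24.55
tool_pos: [0.5103, 0.2522, 0.3204]
tcp_rot: [-1.209, 1.209, -1.209]
wrist_force: [-0.2, 0.3, 0.4]
width: 0.401
```

Emit:
play_rows(motion=[[[0,0,0],[0,0,0]],[[0,0,0],[0,0,0]],[[0,0,0],[0,0,0]],[[0,0,0],[0,0,0]],[[0,0,0],[0,0,0]],[[0,0,0],[0,0,0]],[[0,0,0],[0,0,0]],[[0,0,0],[0,0,0]],[[0,0,0],[0,0,0]],[[0,0,0],[0,0,0]]])

```text
time: 25.8
tool_pos: [0.5103, 0.2522, 0.3203]
tcp_rot: [-1.209, 1.209, -1.209]
wrist_force: [-0.0, 0.5, -0.2]
width: 0.4
```

Emit:
play_rows(motion=[[[0,0,0],[0,0,0]],[[0,0,0],[0,0,0]],[[0,0,0],[0,0,0]],[[0,0,0],[0,0,0]],[[0,0,0],[0,0,0]],[[0,0,0],[0,0,0]],[[0,0,0],[0,0,0]],[[0,0,0],[0,0,0]],[[0,0,0],[0,0,0]],[[0,0,0],[0,0,0]]])

```text
time: 27.05
tool_pos: [0.5103, 0.2522, 0.3204]
tcp_rot: [-1.209, 1.209, -1.209]
wrist_force: [0.5, -0.5, 1.5]
width: 0.397
```

```bash
cat > f.py <<'E'
from h import *
prev=None
c=cams.calibration('top')
for i in range(6):
    im,d=cams.read_camera('top'); W=cloud('top',d)
    m=(im[...,0].astype(int)-im[...,2]>25)&(np.abs(W[...,0]-.51)<.09)&(W[...,1]<-.05)&(W[...,1]>-.2)&(W[...,2]>.01)
    n,lab,st,ce=cv2.connectedComponentsWithStats(m.astype(np.uint8))
    print([(ce[k].round(2).tolist(),int(st[k,4])) for k in range(1,n) if st[k,4]>40])
cv2.imwrite('pics/f.png',cv2.resize(im[180:320,210:410,::-1],(800,560)))
print(bot.read_state()['time'])
E
python3 f.py
```

```text
[([347.83, 233.16], 151), ([322.2, 232.93], 41), ([323.95, 255.7], 61), ([349.86, 262.74], 246)]
[([347.85, 232.82], 158), ([322.22, 232.95], 41), ([323.87, 255.94], 62), ([350.02, 262.66], 246)]
[([347.63, 232.81], 159), ([323.98, 255.69], 61), ([349.9, 262.59], 251)]
[([347.94, 233.01], 155), ([323.95, 256.07], 60), ([349.87, 262.58], 251)]
[([347.71, 233.11], 156), ([322.22, 233.2], 41), ([323.91, 256.21], 58), ([349.84, 262.56], 254)]
[([347.76, 232.96], 158), ([324.07, 255.92], 60), ([349.84, 262.56], 252)]
27.35
```

View pics/f.png

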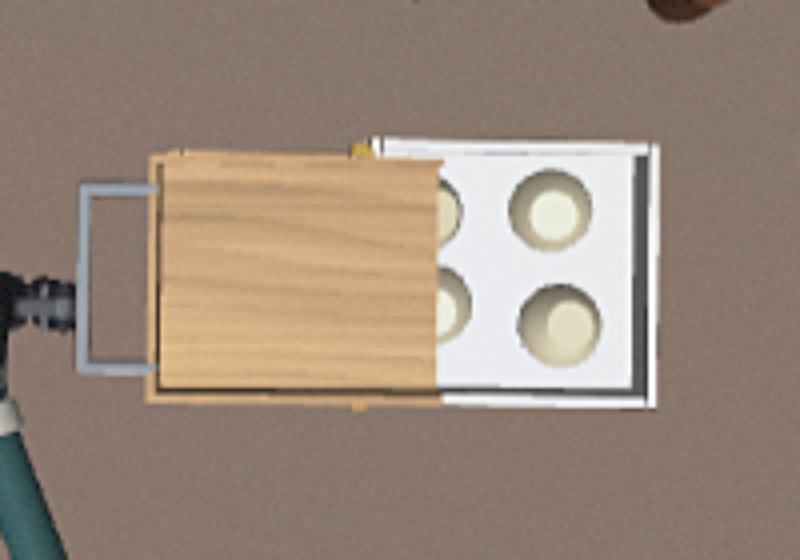

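The turnips are still to within a fraction of a pixel over 0.3 s, so I'm handing in.

```bash
python3 -c "
from workcell import bot
print(bot.finish_job())"
```

```text
the job is handed in; nothing more can be done
None
```

I slid the dish by its near wall until it sat square under the tray's open end, about 4 mm short of the board by my estimate. I then tipped the tray by its bar to about 0.9 rad, lowered it along the same arc, released the bar and handed in at about 27 s.

**Last checks:**
- **Turnips:** all four were seen in the dish, with centres 34–39 mm above the counter. The pictures showed them still over 0.3 s.
- **Dish and tray:** the dish was at about (0.511, -0.103) and flat. The tray was level, at about 0.01 rad by the depth fit.
- **Robot and bystanders:** the gripper was clear of everything. The mill and cake stand were where they started. The network missed the mug in the last top picture, so I did not measure it again; the arm's path never went near it.

**What disagreed:** my first grip on the bar closed on nothing. The cameras showed the real fingertips about 24 mm above the reported TCP, so I went that much deeper and the second grip held.

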